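# Hang the shop bin on the slatwall stand

## Robot

A 7-joint arm with a two-finger parallel gripper is mounted at the origin on a cart in front of the work surface, level with it; the furniture and walls round the work are solid. World frame = base frame: x ahead of the robot, y to its left, z up, the work surface at z = 0. Lengths are in m, angles in rad, forces in N, time in s.
With the tool pointing down it reaches from about 0.425 to 0.825 m from the base axis. Payload 3.6 kg.
Tool frame: the origin (TCP) lies between the finger pads; the fingertips stand nose_length ahead of it and the grasp point (between the pads) is the TCP (nose_length is the distance from the TCP to the fingertips, in m); z points along the fingers, y is the line along which they close (so a half turn about z gives the same grasp; the last joint's range is limited). The gripper opens to 85 mm and grips with 20 to 120 N. Pads are 22 mm wide; open, the fingers measure 114 mm over their backs; the gripper's body (76 mm by 85 mm) begins 54 mm behind the grasp point. The pads swing forward as they close: fully open they stand 13 mm farther back than shut.
Start: joints at [1.256, 0.615, -0.013, 1.423, 0.008, 1.103, -0.04], TCP at [0.185, -0.623, 0.25] pointing down, gripper open.
Joint ranges: [-3.12, 3.12], [-0.3, 2.06], [-1.34, 1.32], [0.26, 2.42], [-1.36, 4.5], [0.01, 1.98], [-2.84, 2.84]. Speed limits (rad/s): [2.79, 2.79, 3.14, 3.14, 3.14, 3.14, 3.14].

## Interface

Orientations are given as a unit quaternion [w, x, y, z].
In Python, from station import * gives the robot as it stands.
- The arm moves only by the shell command python3 -m pendant 'ROWS'. ROWS is JSON, a list that holds one entry, the list of rows, each a list of 7 numbers: the turn, a rotation vector about the world's x, y, z in rad, then the shift along the world's x, y, z in mm, then the opening, from 0 (shut) to 1 (fully open). A call has 1 to 12 rows; each row is the pose to reach, as a shift and turn from the pose commanded when the call began; what a row does not reach only later rows make up. A row lasts 1/8 s, in which the tool goes at most 62.5 mm and 10.7 degrees, less where a joint would pass 70% of its speed; a pose out of reach is approached as far as the arm can. A call with a gripper value outside its range is refused whole. The fingers move at their own pace and stop on an object; the grip force is fixed at half the most. Time passes only in rows, so rows that repeat a pose let the fingers close. It gives the time, the measured TCP pose, the force, the opening and the grip force at its end, in the units of the state.
- read_state(): the state, without advancing time (a new reading comes with each control period).
- capture(name): name is "scene" or "top"; returns a dict with "frame" (384x512x3 uint8, blue, green, red), "depth" (384x512 float32, m along the optical axis (not along the pixel's ray), 0 where there is no reading), "vertical_fov" (degrees; the focal length in pixels is half the picture's height over the tangent of half this angle, whatever the lens; pixels are square), "cx", "cy" (the principal point, pixels), "k1" (the pictures are not rectified: a ray, as slopes to the right and down, at radius r is drawn at 1 + k1 r^2 times it, then the intrinsics apply), "extrinsics" (4x4, takes a point from camera to world coordinates). Camera axes: x right, y up, looking along -z (the intrinsics and any distortion apply to the point x, -y, -z); pixel columns grow to the right and rows downward; lengths in m; the calibration is good to about 2 mm. A picture is of the moment at which its call begins.
- job_done(): hands the job in; it is judged then, once.
The state is a dict: "time_s": time; "q": joint angles; "qvel": joint speeds; "tau": joint torques, N m; "ee_pos": TCP position; "orientation": TCP orientation; "contact_force": force on the tool from outside, world axes, zero at the start; "ft_torque": the same for the moment, N m; "width": opening from 0.0 (shut) to 1.0 (fully open); "finger_force": force on a finger pad.
Only numpy, scipy, OpenCV 4.12 (cv2) and the standard library are available. Lean on these libraries where they do the work, as an engineer would, in place of code of your own. Each camera call takes 0.05 s, during which the arm holds its last target. There are 200 camera calls.

## Task

Hang the grey shop bin on the slatwall stand: tilt its front up, feed the upturned steel tongue on its back into the upper groove behind the top slat, lower the front until the tail under its back leans against the sprung roller in the lower groove, and let go so that it hangs there by itself, still a little tilted. Then press the bin's front ledge down until the tail snaps past the roller and the bin sits level with its back flat on the stand. Do not disturb the other things on the table.

Things in the scene. Friction and masses are not known exactly. Their poses are not given: they have to be found in the camera images.
- bin: Loose open shop bin, plain grey plastic, 0.2 to 0.33 kg, steel fittings on its back. Origin: centre of the underside; x to its back, z up. 110 mm deep (x -55..55), 60 mm wide (grip the outer sides, y -30 and 30), walls 4 mm. Sides 45 mm high at the front, sloping from x=-55 up to 88 mm at x=5, level behind.
- tongue_tip (a point): On the bin: top of the steel tongue, bin frame (66, 0, 114) mm, axes as the bin. A level shank, x 55..68, z 84..88, 50 mm wide, leaves the bin's back; at its end stands the upturned tongue, 4 mm thick (x 64..68), z 84..114.
- tail (a point): On the bin: axis of the tail bar, bin frame (73, 0, 14) mm, axes as the bin. The bar is round, 12 mm diameter, 40 mm long along y; it hangs under the end of a plate (z 18..22) that sticks out of the bin's back to x=75.
- ledge (a point): On the bin: centre of the top of the front ledge, bin frame (-63, 0, 45) mm, axes as the bin. The ledge is a plate, x -73..-53, 56 mm wide, 4 mm thick.
- slat_panel: Fixed slatwall stand of light wood, 174 mm wide (y), 199 high, on a base board 130 x 190 x 12 mm. Origin: centre of its underside; z up; the slatted face is the plane x=-22 mm and looks to -x. Three slats 150 mm wide, 7 mm thick (x -22..-15): z 12..48, 84..139, 161..191. Hollow behind them to the back board at x=16. Side boards begin at y -75 and 75.
- groove (a point): On the stand: middle of the front top edge of the middle slat, stand frame (-22, 0, 139) mm, axes as the stand; the upper groove is the 22 mm high gap above it. When home, the bin's shank rests on this slat with the tongue behind the top slat, bin origin at about (-77, y, 55) mm in the stand frame, y anywhere within 40 mm of 0, axes parallel.
- roller (a point): On the stand: axis of the sprung roller in the lower groove when up, stand frame (-14, 0, 60.5) mm, axes as the stand. Steel, 12 mm diameter, 126 mm long along y. It yields straight down. When the bin is home the tail bar lies behind it.
- catch (a joint): How far the roller is pushed down, m: 0 up, 0.010 at its stop. About 10 N starts it, then 600 N/m, damped. Let down slowly, the bin's weight does not push it aside: the bin hangs tilted about 0.17 rad, front up, tail bar on the roller. Pressing the front ledge down with about 5 N, some 10 mm or more, snaps the tail bar in behind it.
- nail_tin: Bystander: round red tin, 67 mm diameter, 48 mm high, origin under its centre. Leave it alone.
- knob_box: Bystander: small card box with a blue lid, 57 x 92 x 41 mm, origin under its centre. Leave it alone.
- ink_bottle: Bystander: small square glass bottle with a black stopper, 44 x 44 x 63 mm, origin under its centre. Leave it alone.

How it is judged:
By the outcome, as a careful person would: the job done as asked, in the order asked, and still so for the second after the job is handed in, with the robot touching nothing.
It also fails if it takes over 54 s, if anything falls off the work surface, if the arm or the gripper's body presses on something with over 40 N, if the wrist force passes 120 N, or if a joint passes its speed limit or range.

## Working session

There is one attempt and no reset: what is moved stays moved. The work goes in short steps, Python scripts to look and compute and a shell command to move; the robot and the scene stay as the last step left them, time stands still between calls to the robot, and variables do not carry over. Pictures are saved under pics/ and viewed, at most 10 in all, crops included, and the job is handed in when it is done.

```bash
mkdir -p pics; ls
cat > h.py <<'E'
from station import *
import numpy as np, cv2
def cloud(c):
    h,w=c["depth"].shape; f=h/2/np.tan(np.radians(c["vertical_fov"])/2)
    K=np.array([[f,0,c["cx"]],[0,f,c["cy"]],[0,0,1.]])
    u,v=np.meshgrid(np.arange(w),np.arange(h))
    p=cv2.undistortPoints(np.stack([u,v],-1).reshape(-1,1,2).astype(float),K,np.array([c["k1"],0,0,0.])).reshape(h,w,2)
    d=c["depth"]; P=np.stack([p[...,0]*d,-p[...,1]*d,-d],-1)
    E=np.array(c["extrinsics"]); W=P@E[:3,:3].T+E[:3,3]; W[d==0]=np.nan
    return W
E
python3 - <<'E'
from h import *
for n in ("scene","top"):
    c=capture(n); cv2.imwrite(f"pics/{n}0.png",c["frame"]); np.save(f"{n}0.npy",cloud(c)); print(n,c["extrinsics"],c["vertical_fov"],c["k1"])
print(read_state())
E
```

```text
pics
scene [[-0.90876819  0.28205896 -0.30754369  0.34782687]
 [-0.41715671 -0.63343377  0.65172229  0.83494549]
 [-0.01098445  0.7205584   0.69330724  0.69746403]
 [ 0.          0.          0.          1.        ]] 57.290928099057446 0.030352839344725237
top [[ 0.10358958  0.9735884  -0.20345719  0.4411807 ]
 [-0.99461836  0.10178422 -0.01934641  0.29545326]
 [ 0.00187329  0.20436634  0.97889269  0.92121078]
 [ 0.          0.          0.          1.        ]] 44.73940292389153 -0.11599286273966529
{'time_s': 0.1, 'q': array([ 1.2565452 ,  0.61579266, -0.01259079,  1.42473356,  0.00811505,
        1.1033676 , -0.04039877]), 'qvel': array([ 5.67462601e-04, -2.08058325e-03, -2.44518901e-05, -3.66384497e-03,
       -7.66912789e-04, -8.23088693e-04,  1.31881481e-03]), 'tau': array([ 1.65668556e-03, -4.70384431e+01,  2.60367505e-01, -1.71573043e+01,
        1.01320411e-02,  5.83287518e-03, -4.69333969e-06]), 'ee_pos': array([ 0.18428443, -0.62267251,  0.24927505]), 'orientation': array([-1.10944010e-03,  9.89663366e-01,  1.43405563e-01, -1.88453755e-04]), 'contact_force': array([-0.31857662,  0.38248121, -1.20589263]), 'ft_torque': array([-0.01965175, -0.0010333 , -0.00683563]), 'finger_force': 0.0, 'width': 0.9980050373028009}
```

View pics/scene0.png

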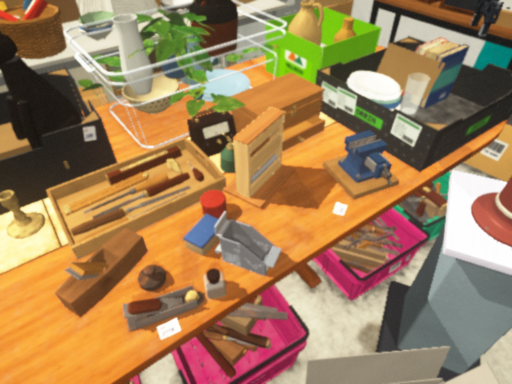

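View pics/top0.png

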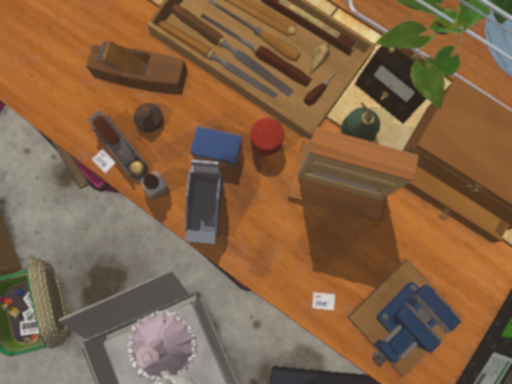

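```bash
python3 -c "
import station;print({k:v for k,v in vars(station).items() if isinstance(v,(int,float,list,tuple))}, [k for k in dir(station) if k[0]!='_'])"
```

```text
{'nose_length': 0.019} ['IKError', 'capture', 'job_done', 'nose_length', 'read_state']
```

Scene: the grey bin (245,245) lies beside the blue box (205,232), tin (212,203) and bottle (214,285); the stand (260,155) has its slatted face towards the robot. In the top view: bin (203,205), box (217,145), tin (267,135), bottle (155,185), stand (350,175).

Run:
```python
from h import *
T=np.load("top0.npy"); S=np.load("scene0.npy")
for n,(u,v) in dict(box=(217,140),tin=(267,132),bot=(153,182),binA=(205,167),binB=(200,238),stand=(360,150),table=(280,220)).items(): print(n,T[v,u].round(3))
# stand: top points
def rep(P,name):
    xy=P[:,:2].astype(np.float32); r=cv2.minAreaRect(xy*1000); print(name,len(P),np.round(r[0],1),np.round(r[1],1),round(r[2],1), cv2.boxPoints(r).round(0).tolist())
def box(W,u0,u1,v0,v1,z0,z1):
    P=W[v0:v1,u0:u1].reshape(-1,3); return P[(P[:,2]>z0)&(P[:,2]<z1)]
rep(box(T,290,430,120,225,.185,.21),'standtop')
rep(box(T,170,235,155,250,.025,.13),'bin top')
P=np.vstack([box(T,170,235,155,250,.025,.14),box(S,210,285,205,280,.025,.14)])
b=T[155:250,170:235]
# height map print of bin
m=cv2.resize(b[...,2],(22,24),interpolation=cv2.INTER_NEAREST); print((m*1000).round(0).astype('float').astype(int) if not np.isnan(m).any() else np.nan_to_num(m*1000).astype(int))
f=capture("top")["frame"]; g=capture("scene")["frame"]
a=cv2.resize(f[120:260,140:280],(560,560),interpolation=cv2.INTER_CUBIC)
cv2.imwrite("pics/a.png",a[:, :400]); 
c=cv2.resize(g[90:310,180:310],(352,596),interpolation=cv2.INTER_CUBIC)
cv2.imwrite("pics/b.png",np.hstack([np.vstack([a[:,:440],np.zeros((36,440,3),np.uint8)]),c]))
```

```text
box [0.704 0.377 0.041]
tin [0.729 0.281 0.045]
bot [0.603 0.486 0.061]
binA [0.636 0.389 0.086]
binB [0.509 0.387 0.043]
stand [0.664 0.131 0.199]
table [ 0.565  0.237 -0.002]
standtop 3005 [659.7 123.2] [175.9  47.3] 79.7 [[621.0, 41.0], [667.0, 32.0], [699.0, 206.0], [652.0, 214.0]]
bin top 1605 [588.7 381.1] [ 77.9 178.5] 87.7 [[498.0, 346.0], [676.0, 339.0], [679.0, 416.0], [501.0, 424.0]]
[[  -1   -1   -2   -1    0    0    0   -2   20   25   36   40   38   42
    35   42   40   40   41   39   39   40]
 [  -1   -2   -2   -2   -2   -4    0   -3   -1   -1    2    7   15   21
    26   36   37   39   39   39   39   39]
 [  -1   -3    0   -1   -1   -1    3   -1  110  111  111  112  115  111
   111  115  112    8   13   20   26   36]
 [  -4   -3   -1    1    0   -4   -4    1   83   88   88   88   87   89
    90   91   98    0    0   -1    2    1]
 [  -2    0   -3   -1    2    1    2   86   87   91   86   87   86   85
    87   91   89   -3   -1   -1    2   -1]
 [   0    1   -2   -1   -3    1    0   86   69   71   71   74   78   76
    80   83   88   86   -1   -1   -1   -1]
 [   2   -3 
[... 1358 characters left out ...]
 -3   -1]
 [   1   -3   -2   -1    0    2   50    7    1    5    1    5    1    2
     2    3   48   -2    0    0   -4   -1]
 [  -2    0   -3   -1    1   -2   46   43   42    2   -1    1    5    5
     0    5   35   -2    0   -3   -4    1]
 [-745 -744 -738   -2   -3   -1   45   45   44   46   45   44   45   44
    46   43   20   -2   -1    1   -1   -1]
 [-734 -738 -743 -739   -2    0   45   44   44   43   41   45   47   41
    45   42   -4   -3   -3   -1    2    0]
 [-745 -745 -742 -738 -738 -743   -2   -1   -1   43   44   43   42   45
    44   43    0    0   -3   -4   -1    2]
 [-741 -747 -739 -743 -745 -736 -741 -740    0   -1   -1   -1   -3    0
     0    2   -2   -2   -1    0    0    1]]
```

View pics/b.png

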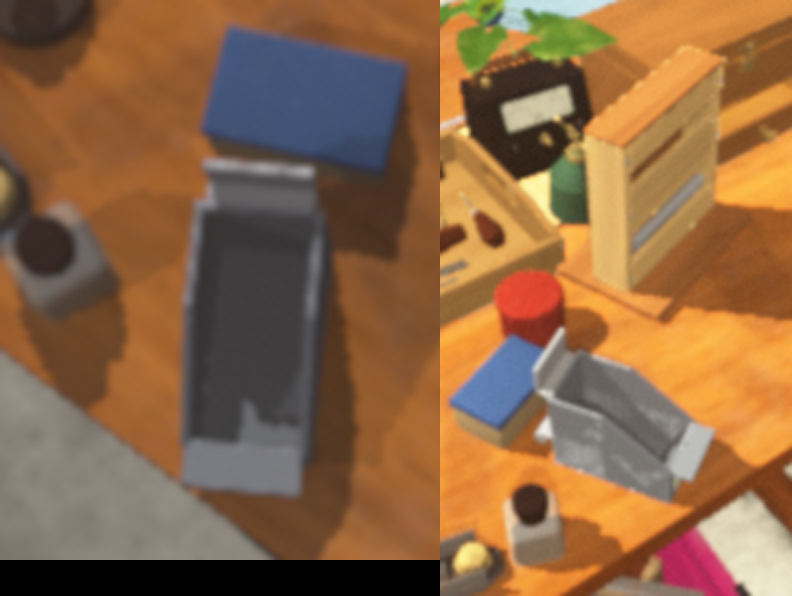

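Crop: the bin's tongue (260,165) and tail point away from the robot, beside the blue box, and its ledge (245,465) points to the robot. The slatted face looks to the robot with the steel roller visible. Next I fit poses and plan the hook path in the plane.

```bash
cat > plan.py <<'E'
import numpy as np
from scipy.optimize import minimize
# planar (mm), stand frame; bin boundary samples
def rect(x0,x1,z0,z1,n=1.0):
    xs=np.arange(x0,x1+.1,n); zs=np.arange(z0,z1+.1,n)
    return np.vstack([np.c_[xs,0*xs+z0],np.c_[xs,0*xs+z1],np.c_[0*zs+x0,zs],np.c_[0*zs+x1,zs]])
t=np.linspace(0,2*np.pi,40)
B=np.vstack([rect(45,55,0,88),rect(55,68,84,88),rect(64,68,84,114),rect(55,75,18,22),np.c_[73+6*np.cos(t),14+6*np.sin(t)]])
R=[(-22,-15,12,48),(-22,-15,84,139),(-22,-15,161,191),(16,25,0,199),(-22,25,191,199)]
def clr(x,z,f,roller=True):
    c,s=np.cos(f),np.sin(f); P=np.c_[x+B[:,0]*c+B[:,1]*s, z-B[:,0]*s+B[:,1]*c]
    d=[]
    for a,b,e,g in R:
        q=np.c_[np.maximum(a-P[:,0],P[:,0]-b),np.maximum(e-P[:,1],P[:,1]-g)]
        d.append((np.hypot(*np.maximum(q,0).T)+np.minimum(q.max(1),0)).min())
    if roller: d.append((np.hypot(P[:,0]+14,P[:,1]-60.5)-6).min())
    return min(d)
E
python3 - <<'E'
from plan import *
# for each tilt, best clearance with tongue tip behind top slat (inserted)
x0=np.array([-77,57.])
for f in np.arange(0.16,1.0,.06):
    best=None
    for s in [x0+[a,b] for a in (-6,-2,2) for b in (-6,0,6)]:
        r=minimize(lambda v:-clr(*v,f),s,method='Nelder-Mead')
        if best is None or r.fun<best.fun: best=r
    x0=best.x; c,s=np.cos(f),np.sin(f)
    print(round(f,2),x0.round(1),'clr',round(-best.fun,2),'tip',(x0+[66*c+114*s,-66*s+114*c]).round(1),'tail',(x0+[73*c+14*s,-73*s+14*c]).round(1))
E
cat > fit.py <<'E'
from h import *
def pose():
    pass
T=np.load("top0.npy"); S=np.load("scene0.npy")
def sel(W,u0,u1,v0,v1): 
    P=W[v0:v1,u0:u1].reshape(-1,3); return P[~np.isnan(P[:,0])]*1000
P=sel(T,170,235,155,250)
to=P[(P[:,2]>100)&(P[:,2]<120)]; le=P[(P[:,2]>40)&(P[:,2]<49)&(P[:,0]<520)]
for n,q in (('tongue',to),('ledge',le)):
    r=cv2.minAreaRect(q[:,:2].astype(np.float32)); print(n,len(q),np.round(r[0],1),np.round(r[1],1),round(r[2],1),q[:,2].mean())
for nm,W,b in (('top',T,(290,430,120,225)),('scene',S,(220,300,95,215))):
    Q=sel(W,*b)
    # stand face: RANSAC plane near-vertical, z 90..190
    Q=Q[(Q[:,2]>88)&(Q[:,2]<189)]; rng=np.random.default_rng(0); bi=None
    for _ in range(3000):
        a,c=Q[rng.choice(len(Q),2,replace=False),:2]; n=np.array([c[1]-a[1],a[0]-c[0]]); L=np.linalg.norm(n)
        if L<30: continue
        n/=L; yaw=np.arctan2(n[1],n[0]) if n[0]>0 else np.arctan2(-n[1],-n[0])
        if abs(yaw+.17)>.15: continue
        k=abs((Q[:,:2]-a)@n)<2
        if bi is None or k.sum()>bi.sum(): bi=k
    F=Q[bi]; m=F[:,:2].mean(0); U,s,V=np.linalg.svd(F[:,:2]-m,full_matrices=False)
    n=V[1]*np.sign(V[1][0]); d=V[0]*np.sign(V[0][1]); y=F[:,:2]@d
    print(nm,'face',bi.sum(),'m',m.round(1),'yaw',np.degrees(np.arctan2(n[1],n[0])).round(2),'face offset',(m@n).round(1),'y range',np.percentile(y,[0,2,50,98,100]).round(1),'rms',s[1]/len(F)**.5)
    np.save(nm+'_face',F)
Q=sel(T,290,430,120,225); Q=Q[Q[:,2]>190]; r=cv2.minAreaRect(Q[:,:2].astype(np.float32)); print('standtop',r,Q[:,2].mean())
for nm,b,z in (('box',(185,245,120,165),(35,46)),('bottle',(138,172,168,200),(25,75)),('tin',(245,290,112,155),(40,55))):
    Q=sel(T,*b); Q=Q[(Q[:,2]>z[0])&(Q[:,2]<z[1])]; r=cv2.minAreaRect(Q[:,:2].astype(np.float32)); print(nm,cv2.boxPoints(r).round(0).tolist())
E
python3 fit.py
```

```text
0.16 [-92.5  71.4] clr 1.74 tip [ -9.2 173.4] tail [-18.2  73.6]
0.22 [-96.8  75.1] clr 2.98 tip [ -7.5 172. ] tail [-22.5  72.8]
0.28 [-100.2   79.8] clr 3.62 tip [ -5.2 171.1] tail [-26.1  73.1]
0.34 [-104.3   86.4] clr 4.66 tip [ -4.1 171.9] tail [-30.8  75.3]
0.4 [-106.4   94.9] clr 5.58 tip [ -1.2 174.2] tail [-33.7  79.3]
0.46 [-110.    99.3] clr 6.26 tip [ -0.3 172.2] tail [-38.4  79.4]
0.52 [-113.8  105.4] clr 5.86 tip [1.000e-01 1.716e+02] tail [-43.5  81.3]
0.58 [-117.3  111.5] clr 5.58 tip [  0.4 170.7] tail [-48.5  83.3]
0.64 [-3.48205139e+44 -2.30119977e+44] clr 4.1737515822900986e+44 tip [-3.48205139e+44 -2.30119977e+44] tail [-3.48205139e+44 -2.30119977e+44]
0.7 [-2.11312590e+88 -2.59947577e+87] clr 2.1290546757638843e+88 tip [-2.11312590e+88 -2.59947577e+87] tail [-2.11312590e+88 -2.59947577e+87]
0.76 [-1.28237656e+132 -2.93641358e+130] clr 1.2827127059671903e+132 tip [-1.28237656e+132 -2.93641358e+130] tail [-1.28237656e+132 -2.93641358e+130]
0.82 [-7.78226055e+175 -3.31702446e+173] clr 7.782331243116492e+175 tip [-7.78226055e+175 -3.31702446e+173] tail [-7.78226055e
[... 321 characters left out ...]

tongue 103 [640.  388.2] [ 5.2 48.7] 0.4 109.94658922184642
ledge 306 [510.5 386.8] [19.3 58.7] 0.4 43.769532250293096
top face 1415 m [639.  127.8] yaw -9.83 face offset 607.8 y range [147.7 151.5 234.9 318.2 320.8] rms 0.6567176780218155
scene face 900 m [640.8 136.5] yaw -9.63 face offset 608.9 y range [146.7 152.9 243.5 321.  323.3] rms 0.7772324238932858
standtop ((659.66943359375, 123.19021606445312), (175.87486267089844, 47.27190399169922), 79.74842834472656) 198.11021397425304
box [[662.0, 337.0], [720.0, 330.0], [731.0, 422.0], [673.0, 428.0]]
bottle [[574.0, 496.0], [601.0, 461.0], [636.0, 488.0], [609.0, 523.0]]
tin [[686.0, 255.0], [773.0, 238.0], [786.0, 303.0], [699.0, 320.0]]
```

```bash
cat > path.py <<'E'
from plan import *
from scipy import sparse
from scipy.sparse.csgraph import dijkstra
F=np.arange(.16,.85,.04); X=np.arange(-190,-85,2.); Z=np.arange(60,150,2.)
C=np.array([[[clr(x,z,f) for z in Z] for x in X] for f in F]); np.save('C',C)
idx=np.arange(C.size).reshape(C.shape); I,J,W=[],[],[]
for ax in range(3):
    a=np.take(idx,range(C.shape[ax]-1),ax).ravel(); b=np.take(idx,range(1,C.shape[ax]),ax).ravel()
    m=np.minimum(C.ravel()[a],C.ravel()[b]); k=m>.3
    I.append(a[k]);J.append(b[k]);W.append(1/np.minimum(m[k],6)**2)
G=sparse.coo_matrix((np.concatenate(W),(np.concatenate(I),np.concatenate(J))),(C.size,)*2).tocsr()
st=idx[0,np.abs(X+92).argmin(),np.abs(Z-72).argmin()]
D,p=dijkstra(G,False,st,return_predecessors=True)
D=D.reshape(C.shape); g=idx[:,0,:].ravel()[np.argmin(D[:,0,:])]
while g>=0:
    f,x,z=np.unravel_index(g,C.shape); print(F[f].round(2),X[x],Z[z],C[f,x,z].round(1),end=' | '); g=p[g]
E
python3 path.py
python3 - <<'E'
from scipy.spatial.transform import Rotation as R
import numpy as np
from station import *
q=read_state()['orientation']; R0=R.from_quat(np.roll(q,-1))
yb=np.radians(.6)
for a in (0,.6):
    Rt=R.from_euler('z',yb)*R.from_euler('y',-a)*R.from_matrix(np.diag([1,-1,-1.]))
    print(a,(Rt*R0.inv()).as_rotvec().round(3), 'then from down', )
E
```

```text
0.16 -190.0 60.0 82.7 | 0 [-0.002 -0.    -0.277] then from down
0.6 [ 0.088 -0.595 -0.269] then from down
```

```bash
sed -i 's/^C=np.array.*/C=np.load("C.npy")/; s/^st=.*/k=np.abs(F-.44).argmin(); sub=C[k].copy(); sub[X<-115]=-9; st=idx[k].ravel()[sub.argmax()]; print("st",F[k],sub.max())/; s/^D=D.reshape.*/D=D.reshape(C.shape)/' path.py
cat > tmp.txt <<'E'
E
python3 - <<'E'
s=open('path.py').read().split('while g>=0')[0]
s+='''
def show(g):
    while g>=0:
        f,x,z=np.unravel_index(g,C.shape); print(F[f].round(2),X[x],Z[z],C[f,x,z].round(1),end=' | '); g=p[g]
    print()
print('finite outside',np.isfinite(D[:,0,:]).sum(),[ (F[i].round(2),X[np.isfinite(D[i]).any(1)].min() if np.isfinite(D[i]).any() else None) for i in range(len(F))])
if np.isfinite(D[:,0,:]).any(): show(idx[:,0,:].ravel()[np.argmin(D[:,0,:])])
for i in (0,1,2):
    if np.isfinite(D[i]).any(): show(idx[i].ravel()[np.argmin(D[i])])
'''
open('path.py','w').write(s)
E
python3 path.py
```

```text
st 0.44000000000000006 5.352163077487771
finite outside 810 [(np.float64(0.16), np.float64(-190.0)), (np.float64(0.2), np.float64(-190.0)), (np.float64(0.24), np.float64(-190.0)), (np.float64(0.28), np.float64(-190.0)), (np.float64(0.32), np.float64(-190.0)), (np.float64(0.36), np.float64(-190.0)), (np.float64(0.4), np.float64(-190.0)), (np.float64(0.44), np.float64(-190.0)), (np.float64(0.48), np.float64(-190.0)), (np.float64(0.52), np.float64(-190.0)), (np.float64(0.56), np.float64(-190.0)), (np.float64(0.6), np.float64(-190.0)), (np.float64(0.64), np.float64(-190.0)), (np.float64(0.68), np.float64(-190.0)), (np.float64(0.72), np.float64(-190.0)), (np.float64(0.76), np.float64(-190.0)), (np.float64(0.8), np.float64(-190.0)), (np.float64(0.84), np.float64(-190.0))]
0.84 -190.0 126.0 38.9 | 0.84 -188.0 126.0 37.0 | 0.84 -186.0 126.0 35.0 | 0.84 -184.0 126.0 33.1 | 0.84 -182.0 126.0 31.2 | 0.84 -180.0 126.0 29.3 | 0.84 -178.0 126.0 27.4 | 0.84 -176.0 126.0 25.6 | 0.84 -174.0 126.0 23.7 | 0.84 -172.0 126.0 21.9 | 0.84 -170.0 126.0 20.1 | 0.84 -168.0 126.0 18.4 | 0.84 -166.0 126.0 16.7 
[... 4886 characters left out ...]
 4.7 | 0.56 -112.0 106.0 3.7 | 0.52 -112.0 106.0 4.5 | 0.52 -112.0 104.0 5.4 | 0.48 -112.0 104.0 4.1 | 0.48 -112.0 102.0 5.2 | 0.48 -110.0 102.0 5.0 | 0.48 -110.0 100.0 5.1 | 0.44 -110.0 100.0 4.0 | 0.44 -110.0 98.0 4.9 | 0.44 -108.0 98.0 5.4 | 
0.24 -100.0 78.0 1.2 | 0.28 -100.0 78.0 1.9 | 0.28 -100.0 80.0 3.4 | 0.28 -102.0 80.0 2.8 | 0.28 -102.0 82.0 2.2 | 0.32 -102.0 82.0 2.5 | 0.32 -102.0 84.0 3.3 | 0.32 -104.0 84.0 3.7 | 0.32 -104.0 86.0 3.1 | 0.36 -104.0 86.0 3.1 | 0.36 -104.0 88.0 3.8 | 0.36 -104.0 90.0 4.1 | 0.36 -106.0 90.0 3.9 | 0.4 -106.0 90.0 3.3 | 0.4 -106.0 92.0 4.1 | 0.4 -106.0 94.0 4.8 | 0.4 -106.0 96.0 4.6 | 0.4 -108.0 96.0 3.7 | 0.44 -108.0 96.0 4.5 | 0.44 -108.0 98.0 5.4 |
```

```bash
python3 -m pendant '[[[0,0,-0.1,50,40,60,1],[0,0,-0.2,110,90,100,1],[0,0,-0.277,170,150,100,1],[0,0,-0.277,225,205,100,1],[0,0,-0.277,260,265,100,1],[0,0,-0.277,300,325,100,1],[0,0,-0.277,320,385,100,1],[0,0,-0.277,330,445,100,1],[0,0,-0.277,330,505,100,1]]]'
```

```text
time_s: 1.32
ee_pos: [0.4957, -0.2005, 0.3495]
orientation: [-0.0, 1.0, 0.006, 0.0]
contact_force: [0.4, -0.3, 0.2]
width: 0.999
finger_force: 0.0
```

```bash
python3 -m pendant '[[[0,0,0,0,60,0,1],[0,0,0,0,120,0,1],[0,0,0,0,180,0,1],[0,0,0,0,240,0,1],[0,-0.1,0,0,300,0,1],[0,-0.2,0,0,360,0,1],[0,-0.3,0,0,420,0,1],[0,-0.45,0,0,480,-20,1],[0,-0.6,0,4,540,-60,1],[0,-0.7,0,6,588,-105,1],[0,-0.7,0,7,588,-145,1],[0,-0.7,0,7,588,-150,1]]]'
python3 - <<'E'
from h import *
c=capture("scene"); cv2.imwrite("pics/c.png",cv2.resize(c["frame"][120:330,150:350],(571,600)))
s=read_state(); print(s['q'].round(2))
E
```

```text
time_s: 2.82
ee_pos: [0.5023, 0.3838, 0.2025]
orientation: [0.001, 0.938, 0.004, 0.345]
contact_force: [0.7, 1.6, -2.7]
width: 1.005
finger_force: 0.0
[-1.45  0.7   0.79  2.01  0.41  0.14 -2.83]
```

View pics/c.png

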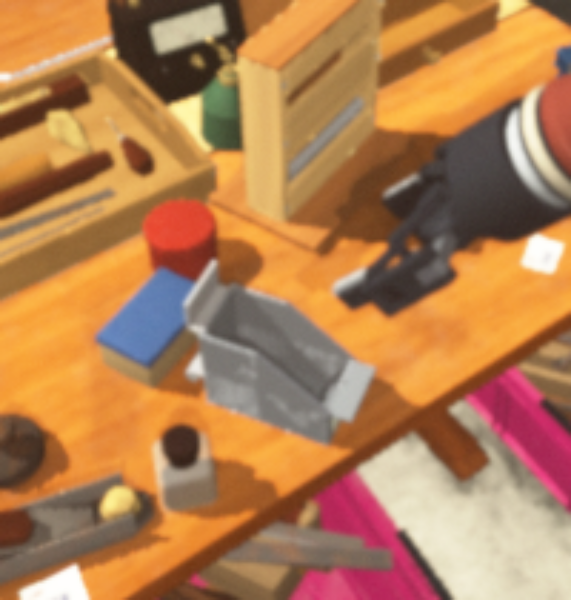

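The view shows the gripper at crop (400,270) ahead of the bin, scene undisturbed. Joint 7 is at its limit, so I'll use the half-turn grasp: untilt, spin, and tilt less.

```bash
python3 -m pendant '[[[0,0.15,0,0,0,20,1],[0,0.3,0,0,0,40,1],[0,0.45,0,0,0,40,1],[0,0.6,0,0,0,40,1],[0,0.7,0,0,0,40,1]]]'; python3 -m pendant '[[[0,0,0.18,0,0,0,1],[0,0,0.36,0,0,0,1],[0,0,0.54,0,0,0,1],[0,0,0.72,0,0,0,1],[0,0,0.9,0,0,0,1],[0,0,1.08,0,0,0,1],[0,0,1.26,0,0,0,1],[0,0,1.44,0,0,0,1],[0,0,1.62,0,0,0,1]]]'; python3 -m pendant '[[[0,0,0.18,0,0,0,1],[0,0,0.36,0,0,0,1],[0,0,0.54,0,0,0,1],[0,0,0.72,0,0,0,1],[0,0,0.9,0,0,0,1],[0,0,1.08,0,0,0,1],[0,0,1.26,0,0,0,1],[0,0,1.44,0,0,0,1],[0,0,1.522,0,0,0,1],[0,0,1.522,0,0,0,1]]]'; python3 -c "
from station import *; print(read_state()['q'].round(2))"
```

```text
time_s: 3.5
ee_pos: [0.5032, 0.3822, 0.2428]
orientation: [-0.001, 1.0, 0.005, -0.001]
contact_force: [0.7, 0.9, -0.1]
width: 0.999
finger_force: 0.0
time_s: 4.62
ee_pos: [0.502, 0.3827, 0.242]
orientation: [0.0, 0.683, 0.73, -0.0]
contact_force: [-0.1, -0.1, -1.4]
width: 1.005
finger_force: 0.0
time_s: 5.88
ee_pos: [0.5023, 0.3827, 0.2418]
orientation: [0.0, -0.005, 1.0, -0.0]
contact_force: [0.6, 0.2, -0.0]
width: 1.006
finger_force: 0.0
[-0.25  0.71 -0.8   1.48  0.53  1.18  0.45]
```

```bash
python3 -m pendant '[[[0,-0.15,0,4,2,-30,1],[0,-0.3,0,8,4,-60,1],[0,-0.45,0,14,5,-90,1],[0,-0.5,0,16,5,-99,1],[0,-0.5,0,16,5,-99,1],[0,-0.5,0,16,5,-99,1]]]';  python3 - <<'E'
from h import *
c=capture("top"); cv2.imwrite("pics/d.png",cv2.resize(c["frame"][100:270,120:300],(635,600)))
print(read_state()['q'].round(2))
W=cloud(c)[155:250,170:235].reshape(-1,3)*1000; t=W[(W[:,2]>100)&(W[:,2]<120)]
r=cv2.minAreaRect(t[:,:2].astype(np.float32)); print(r)
E
```

```text
time_s: 6.62
ee_pos: [0.519, 0.3887, 0.1436]
orientation: [0.248, -0.004, 0.969, -0.001]
contact_force: [-0.4, -0.1, 0.6]
width: 0.997
finger_force: 0.0
[-0.58  0.67 -0.39  1.88  1.21  0.65 -0.29]
((639.993896484375, 388.2843933105469), (4.587243556976318, 49.37435531616211), 0.23386596143245697)
```

View pics/d.png

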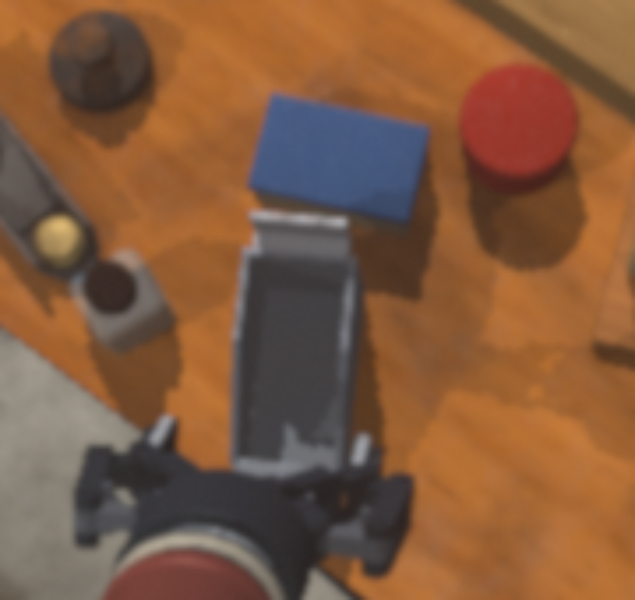

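The top view shows the fingers (163,432) and (360,450) straddling the bin's front, clear of the bottle (120,300) and box (340,155). Going in.

```bash
python3 -m pendant '[[[0,0,0,12,-1,-22,1],[0,0,0,24,-1,-44,1],[0,0,0,36,-1,-66,1],[0,0,0,47,-1,-88,1],[0,0,0,47,-1,-88,1],[0,0,0,47,-1,-88,0],[0,0,0,47,-1,-88,0],[0,0,0,47,-1,-88,0],[0,0,0,47,-1,-88,0],[0,0,0,47,-1,-88,0],[0,0,0,47,-1,-88,0],[0,0,0,47,-1,-88,0]]]'
```

```text
time_s: 8.18
ee_pos: [0.5648, 0.3886, 0.0562]
orientation: [0.248, -0.006, 0.969, -0.0]
contact_force: [-3.4, 0.3, 6.5]
width: 0.692
finger_force: 66.8
```

```bash
python3 -m pendant '[[[0,0,0,0,0,20,0],[0,0,0,0,0,60,0],[0,0,0,0,0,110,0],[0,0,0,-10,-20,160,0],[0,0,0,-20,-60,180,0],[0,0,0,-30,-100,180,0],[0,0,0,-30,-100,180,0]]]'
cat > tcp.py <<'E'
from h import *
from scipy.spatial.transform import Rotation as R
ROT=lambda s:R.from_quat(np.roll(s['orientation'],-1))
G=np.array([-9.2,0,56.2])            # TCP in bin frame
RG=R.from_euler('z',-.6,degrees=True)*R.from_quat(np.roll([0.248,-0.006,0.969,0],-1)) # tool in bin frame
YAW=-9.75; SO=np.array([660.9,124.5,0])
RS=R.from_euler('z',YAW,degrees=True)
def binpose(s=None):  # bin in stand frame from the state
    s=s or read_state(); Rb=ROT(s)*RG.inv(); o=s['ee_pos']*1000-Rb.apply(G)
    return RS.inv().apply(o-SO),(RS.inv()*Rb).as_euler('zyx')
def rows(W):
    s=read_state(); p=s['ee_pos']*1000
    for f,x,z in W:
        Rb=RS*R.from_euler('y',f); t=SO+RS.apply([x,0,z])+Rb.apply(G)
        print(f,x,z,'turn',(Rb*RG*ROT(s).inv()).as_rotvec().round(3),'shift',(t-p).round(1))
E
python3 - <<'E'
from tcp import *
print(binpose(),read_state()['q'].round(2))
rows([(0,-220,130),(.3,-220,130),(.6,-210,128),(.84,-190,126),(.84,-165,126)])
c=capture("scene"); cv2.imwrite("pics/e.png",cv2.resize(c["frame"][60:280,170:390],(600,600)))
E
```

```text
time_s: 9.05
ee_pos: [0.5342, 0.2817, 0.2338]
orientation: [0.247, -0.003, 0.969, -0.005]
contact_force: [-0.0, 0.3, -1.7]
width: 0.691
finger_force: 66.1
(array([-142.48733902,  134.56893755,  177.57120806]), array([ 0.17244345,  0.00127981, -0.0086817 ])) [-0.33  0.47 -0.47  1.94  1.02  0.64  0.05]
0 -220 130 turn [ 0.008 -0.003 -0.172] shift [ -99.2 -118.4  -47.6]
0.3 -220 130 turn [ 0.033  0.296 -0.172] shift [ -82.4 -121.3  -47.4]
0.6 -210 128 turn [ 0.058  0.595 -0.17 ] shift [ -56.5 -125.7  -54.2]
0.84 -190 126 turn [ 0.078  0.835 -0.166] shift [ -25.4 -131.1  -63.4]
0.84 -165 126 turn [ 0.078  0.835 -0.166] shift [  -0.7 -135.3  -63.4]
```

View pics/e.png

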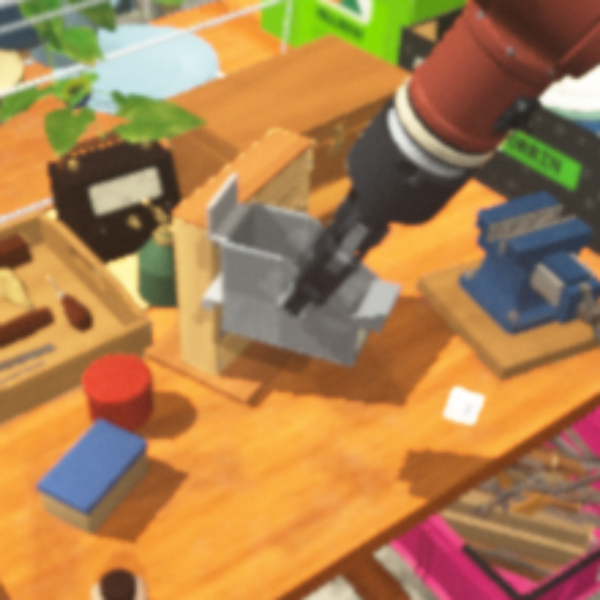

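The bin is held squarely in the gripper (crop 310,270), tongue up, clear of everything. Moving back to in front of the groove while tilting.

```bash
python3 -m pendant '[[[0.01,0,-0.06,-40,-10,0,0],[0.01,0.05,-0.12,-75,-50,-20,0],[0.02,0.15,-0.172,-80,-90,-40,0],[0.033,0.296,-0.172,-75,-120,-47,0],[0.045,0.45,-0.171,-65,-124,-50,0],[0.058,0.595,-0.17,-56,-126,-54,0],[0.07,0.74,-0.168,-40,-129,-60,0],[0.078,0.835,-0.166,-25,-131,-63,0],[0.078,0.835,-0.166,-25,-131,-63,0],[0.078,0.835,-0.166,-25,-131,-63,0]]]'
python3 - <<'E'
from tcp import *
print(binpose(),read_state()['q'].round(2))
rows([(.84,-170,126),(.84,-148,126)])
c=capture("scene"); cv2.imwrite("pics/f.png",cv2.resize(c["frame"][70:220,190:340],(600,600),interpolation=cv2.INTER_CUBIC))
S=cloud(c); np.save('scene1.npy',S); T=cloud(capture("top")); np.save('top1.npy',T)
# points of the bin in bin frame to verify the grasp
s=read_state(); Rb=ROT(s)*RG.inv(); o=s['ee_pos']*1000-Rb.apply(G)
for n,W in(('scene',S),('top',T)):
    P=W.reshape(-1,3)*1000; P=P[~np.isnan(P[:,0])]; b=Rb.inv().apply(P-o)
    k=(abs(b[:,1])<24)&(b[:,0]>59)&(b[:,0]<73)&(b[:,2]>92)&(b[:,2]<122); q=b[k]; print(n,len(q),q.mean(0) if len(q) else '', np.percentile(q,[3,50,97],axis=0).round(1) if len(q) else '')
    k=(abs(b[:,1])<26)&(b[:,0]>-80)&(b[:,0]<-58)&(b[:,2]>35)&(b[:,2]<55); q=b[k]; print(' ledge',len(q), np.percentile(q,[3,50,97],axis=0).round(1) if len(q) else '')
E
```

```text
time_s: 10.35
ee_pos: [0.5093, 0.1577, 0.1713]
orientation: [-0.167, 0.081, 0.982, 0.018]
contact_force: [-0.5, -0.0, -2.3]
width: 0.695
finger_force: 65.8
(array([-190.74043125,    7.38354224,  126.92649094]), array([0.0028287 , 0.83898114, 0.00727884])) [ 0.16  0.77 -0.74  1.62  0.3   1.2   0.76]
0.84 -170 126 turn [-0.009  0.003 -0.002] shift [ 19.3 -10.5  -1. ]
0.84 -148 126 turn [-0.009  0.003 -0.002] shift [ 41.  -14.2  -1. ]
scene 115 [ 64.65373792   1.03814577 103.99583271] [[ 63.  -21.7  93.2]
 [ 64.6   0.8 104.2]
 [ 66.9  22.  115. ]]
 ledge 54 [[-74.6 -23.9  41.6]
 [-71.    3.6  44.7]
 [-59.5  24.9  46.3]]
top 64 [ 65.14176439  19.50524231 104.60983394] [[ 63.1  14.9  93.4]
 [ 65.   19.3 104.8]
 [ 67.4  23.9 113.8]]
 ledge 251 [[-73.1 -24.2  41.4]
 [-67.5   0.   44.3]
 [-58.4  24.4  45.9]]
```

View pics/f.png

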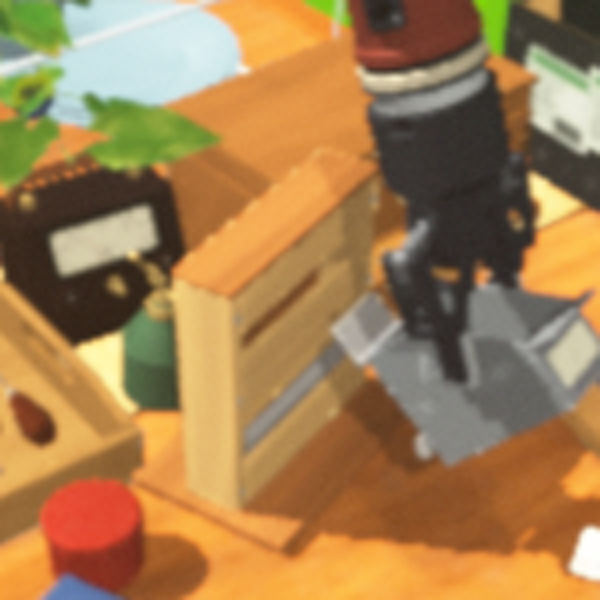

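The tilted bin's tongue (365,325) points at the upper groove (285,305), and the grasp matches the model to about 1 mm. Computing the feed-in rows.

```bash
cat > ins.py <<'E'
from tcp import *
from plan import clr
from scipy.optimize import minimize
import sys
W=[(.84,-165,126),(.84,-148,126.5),(.84,-142,129),(.84,-137,133),(.84,-132,136),(.80,-127,134),(.72,-123,126),(.66,-119,120),(.60,-115,111),(.54,-112,106),(.48,-110,101),(.42,-107,95),(.36,-105,88.5),(.32,-103.5,84.5),(.28,-100,80),(.25,-98.3,77.5),(.22,-96.8,75.2)]
a,b=int(sys.argv[1]),int(sys.argv[2])
def imp(w):
    if w[1]<-150: return w
    r=minimize(lambda v:-clr(v[0],v[1],w[0])+.02*np.hypot(v[0]-w[1],v[1]-w[2])**2,w[1:],method='Nelder-Mead'); return (w[0],*r.x)
W2=[imp(w) for w in W[a:b]]
print([round(clr(x,z,f),1) for f,x,z in W2],'mid',[round(clr((p[1]+q[1])/2,(p[2]+q[2])/2,(p[0]+q[0])/2),1) for p,q in zip(W2,W2[1:])])
print(binpose(),read_state()['contact_force'])
rows(np.round(W2,2))
E
python3 ins.py 0 9
```

```text
[np.float64(15.9), np.float64(19.9), np.float64(13.2), np.float64(3.9), np.float64(5.3), np.float64(5.3), np.float64(5.3), np.float64(5.4), np.float64(5.1)] mid [np.float64(17.9), np.float64(16.3), np.float64(4.0), np.float64(3.1), np.float64(5.3), np.float64(5.3), np.float64(5.3), np.float64(4.7)]
(array([-191.06886476,    7.25443722,  127.66019819]), array([0.00424846, 0.83796293, 0.00582084])) [-0.65072617 -0.1891393  -2.43221291]
0.84 -165.0 126.0 turn [-0.009  0.004 -0.003] shift [ 24.6 -11.3  -1.7]
0.84 -168.82 124.54 turn [-0.009  0.004 -0.003] shift [ 20.8 -10.6  -3.2]
0.84 -159.95 124.36 turn [-0.009  0.004 -0.003] shift [ 29.6 -12.1  -3.4]
0.84 -136.69 132.7 turn [-0.009  0.004 -0.003] shift [ 52.5 -16.1   5. ]
0.84 -127.55 138.91 turn [-0.009  0.004 -0.003] shift [ 61.5 -17.6  11.2]
0.8 -126.43 134.58 turn [-0.015 -0.036 -0.003] shift [ 60.8 -17.5   8.2]
0.72 -123.68 126.03 turn [-0.029 -0.115 -0.003] shift [ 59.8 -17.3   2.3]
0.66 -121.19 119.74 turn [-0.039 -0.174 -0.004] shift [ 59.4 -17.3  -2.3]
0.6 -114.59 111.55 turn [-0.049 -0.233 -0.004] shift [ 62.9 -17.9  -9. ]
```

```bash
python3 -m pendant '[[[-0.009,0.004,-0.003,12,-6,-1,0],[-0.009,0.004,-0.003,25,-11,-1.5,0],[-0.009,0.004,-0.003,41,-14,-1,0],[-0.009,0.004,-0.003,47,-15,1.5,0],[-0.009,0.004,-0.003,52.5,-16,5,0],[-0.009,0.004,-0.003,57,-17,8,0],[-0.009,0.004,-0.003,61.5,-17.5,11,0],[-0.009,0.004,-0.003,61.5,-17.5,11,0],[-0.009,0.004,-0.003,61.5,-17.5,11,0]]]'; python3 ins.py 4 17
```

```text
time_s: 11.58
ee_pos: [0.5711, 0.139, 0.1824]
orientation: [-0.169, 0.084, 0.982, 0.013]
contact_force: [-0.9, 0.8, -1.7]
width: 0.697
finger_force: 65.8
[np.float64(5.3), np.float64(5.3), np.float64(5.3), np.float64(5.4), np.float64(5.1), np.float64(5.6), np.float64(6.2), np.float64(5.8), np.float64(5.1), np.float64(4.2), np.float64(3.6), np.float64(3.5), np.float64(3.0)] mid [np.float64(5.3), np.float64(5.3), np.float64(5.3), np.float64(4.7), np.float64(5.3), np.float64(5.9), np.float64(6.0), np.float64(5.4), np.float64(4.7), np.float64(3.5), np.float64(3.5), np.float64(3.2)]
(array([-126.70094453,   -0.86011592,  138.09789288]), array([-0.00436799,  0.84152945,  0.00199361])) [-0.88643405  0.80890006 -1.73883504]
0.84 -127.55 138.91 turn [ 0.001 -0.002  0.003] shift [-0.7  1.1  0.9]
0.8 -126.43 134.58 turn [-0.006 -0.041  0.003] shift [-1.4  1.2 -2.1]
0.72 -123.68 126.03 turn [-0.02  -0.12   0.003] shift [-2.4  1.3 -8.1]
0.66 -121.19 119.74 turn [-0.03  -0.179  0.003] shift [ -2.9   1.4 -12.6]
0.6 -114.59 111.55 turn [-0.04  -0.238  0.003] shift [  0.6   0.8 -19.3]
0.54 -112.45 106.05 turn [-0.05  -0.297  0.003] shift [ -0.4   1.  -23.4]
0.48 -110.83 101.1 turn [-0.061 -0.356  0.003] shift [ -1.9   1.3 -27.2]
0.42 -107.91 95.71 turn [-0.071 -0.416  0.003] shift [ -2.3   1.3 -31.6]
0.36 -105.17 88.65 turn [-0.081 -0.475  0.003] shift [ -2.9   1.4 -37.9]
0.32 -103.47 84.22 turn [-0.088 -0.514  0.003] shift [ -3.4   1.5 -41.9]
0.28 -100.17 79.82 turn [-0.095 -0.553  0.003] shift [ -2.4   1.3 -46. ]
0.25 -98.39 77.19 turn [-0.1   -0.583  0.003] shift [ -2.3   1.3 -48.5]
0.22 -96.75 75.12 turn [-0.105 -0.613  0.003] shift [ -2.3   1.3 -50.4]
```

No contact yet. Rotating down along the path.

```bash
python3 -m pendant '[[[-0.006,-0.041,0.003,-1.4,1,-2,0],[-0.02,-0.12,0.003,-2.4,1,-8,0],[-0.03,-0.179,0.003,-2.5,1,-12.5,0],[-0.04,-0.238,0.003,-0.5,1,-19,0],[-0.05,-0.297,0.003,-0.5,1,-23.4,0],[-0.061,-0.356,0.003,-2,1,-27,0],[-0.071,-0.416,0.003,-2.3,1,-31.6,0],[-0.076,-0.445,0.003,-2.6,1,-34.8,0],[-0.081,-0.475,0.003,-3,1,-38,0],[-0.081,-0.475,0.003,-3,1,-38,0]]]'; python3 ins.py 12 17
```

```text
time_s: 12.82
ee_pos: [0.5671, 0.1402, 0.1442]
orientation: [0.07, 0.083, 0.994, -0.007]
contact_force: [-0.3, -0.6, -1.3]
width: 0.697
finger_force: 65.8
[np.float64(5.1), np.float64(4.2), np.float64(3.6), np.float64(3.5), np.float64(3.0)] mid [np.float64(4.7), np.float64(3.5), np.float64(3.5), np.float64(3.2)]
(array([-106.34797827,   -0.41213075,   88.40872885]), array([ 0.00091427,  0.3611871 , -0.00094353])) [-0.27167118 -0.5994696  -1.25543476]
0.36 -105.17 88.65 turn [ 0.    -0.001 -0.001] shift [1.2 0.2 0.3]
0.32 -103.47 84.22 turn [-0.006 -0.041 -0.001] shift [ 0.6  0.3 -3.8]
0.28 -100.17 79.82 turn [-0.013 -0.08  -0.001] shift [ 1.7  0.1 -7.9]
0.25 -98.39 77.19 turn [-0.018 -0.11  -0.001] shift [  1.7   0.1 -10.3]
0.22 -96.75 75.12 turn [-0.023 -0.139 -0.001] shift [  1.7   0.1 -12.3]
```

```bash
python3 -m pendant '[[[-0.006,-0.041,-0.001,0.6,0,-4,0],[-0.013,-0.08,-0.001,1.7,0,-8,0],[-0.018,-0.11,-0.001,1.7,0,-10,0],[-0.023,-0.139,-0.001,1.7,0,-12,0],[-0.023,-0.139,-0.001,1.7,0,-12,0],[-0.023,-0.139,-0.001,1.7,0,-12,0]]]'
cat > hang.py <<'E'
from ins import *
E
python3 - <<'E'
from tcp import *
from plan import clr
from scipy.optimize import minimize
cost=lambda v:(v[1]+2*np.sin(v[2]*0.02)+35*np.cos(v[2]*.02))+300*max(0,-clr(v[0],v[1],v[2]*.02))
for s in ([-94,72,9],[-93,72,10],[-96,74,11]):
    for _ in range(6):
        r=minimize(cost,s,method='Nelder-Mead',options=dict(initial_simplex=np.array([s]*4)+np.vstack([np.zeros(3),np.diag([1,1,.5])]),maxiter=2000)); s=r.x
    print('hang',r.x*[1,1,.02],clr(*(r.x*[1,1,.02])))
print(binpose(),read_state()['contact_force'])
h=r.x*[1,1,.02]
rows([(.2,-95.2,73.3),(.18,-93.8,72.3),(h[2]+.01,h[0],h[1]+1),(h[2],h[0],h[1])])
E
```

```text
time_s: 13.58
ee_pos: [0.5705, 0.14, 0.1326]
orientation: [0.14, 0.084, 0.986, -0.012]
contact_force: [-0.2, 0.7, -2.6]
width: 0.692
finger_force: 65.8
hang [-7.63635342e+01  5.37124142e+01 -2.29804547e-02] 5.594270248820976e-06
hang [-7.63034359e+01  5.36837656e+01 -2.35009801e-02] 2.7829447049043665e-06
hang [-96.23900775  68.24060162   0.17244005] 1.9925610494908597e-06
(array([-9.49418463e+01,  5.75292521e-02,  7.57493624e+01]), array([-0.00164959,  0.21851915,  0.00198009])) [-0.20547539  0.66978487 -2.55888588]
0.2 -95.2 73.3 turn [-0.005 -0.018  0.002] shift [-1.3  0.3 -2.4]
0.18 -93.8 72.3 turn [-0.008 -0.038  0.002] shift [-1.   0.2 -3.4]
0.18244005259208246 -96.23900775435652 69.24060162323417 turn [-0.008 -0.035  0.002] shift [-3.3  0.6 -6.4]
0.17244005259208245 -96.23900775435652 68.24060162323417 turn [-0.009 -0.045  0.002] shift [-3.9  0.7 -7.4]
```

```bash
python3 -m pendant '[[[-0.004,-0.015,0.002,-1.3,0.3,-2,0],[-0.006,-0.025,0.002,-2.2,0.5,-3.5,0],[-0.008,-0.035,0.002,-3.3,0.6,-5,0],[-0.008,-0.038,0.002,-3.6,0.6,-6.2,0],[-0.009,-0.042,0.002,-3.9,0.7,-6.8,0],[-0.009,-0.042,0.002,-3.9,0.7,-6.8,0],[-0.009,-0.042,0.002,-3.9,0.7,-6.8,0]]]'; python3 -c "
from tcp import *
print(binpose())"
```

```text
time_s: 14.45
ee_pos: [0.5664, 0.1406, 0.1257]
orientation: [0.162, 0.082, 0.983, -0.015]
contact_force: [0.3, 0.3, -2.6]
width: 0.695
finger_force: 65.9
(array([-96.61415874,  -0.13405454,  68.74864249]), array([ 0.00065435,  0.17522425, -0.00031504]))
```

```bash
python3 -m pendant '[[[0,0,0,0,0,-0.5,0],[0,0,0,0,0,-1,0],[0,0,0,0,0,-1,0]]]'; python3 -m pendant '[[[0,0,0,0,0,-0.5,0],[0,0,0,0,0,-1,0],[0,0,0,0,0,-1,0]]]'; python3 -c "
from tcp import *
print(binpose())"
```

```text
time_s: 14.82
ee_pos: [0.5659, 0.1407, 0.1249]
orientation: [0.161, 0.082, 0.983, -0.015]
contact_force: [-3.8, -0.3, 3.0]
width: 0.695
finger_force: 66.6
time_s: 15.2
ee_pos: [0.5659, 0.1408, 0.1246]
orientation: [0.162, 0.083, 0.983, -0.015]
contact_force: [-7.7, -0.4, 9.0]
width: 0.697
finger_force: 67.3
(array([-9.70398093e+01, -3.35337842e-02,  6.76797983e+01]), array([ 0.00050273,  0.17452592, -0.00050905]))
```

```bash
python3 -m pendant '[[[0,0,0,0.3,0,1.2,0],[0,0,0,0.3,0,1.2,0],[0,0,0,0.3,0,1.2,0]]]'; python3 -m pendant '[[[0,0,0,0,0,0,0.75],[0,0,0,0,0,0,0.8],[0,0,0,0,0,0,0.9],[0,0,0,0,0,0,1],[0,0,0,0,0,0,1],[0,0,0,0,0,0,1],[0,0,0,0,0,0,1]]]'
python3 - <<'E'
from tcp import *
c=capture("scene"); cv2.imwrite("pics/g.png",cv2.resize(c["frame"][70:220,190:340],(600,600),interpolation=cv2.INTER_CUBIC))
E
```

```text
time_s: 15.58
ee_pos: [0.566, 0.1407, 0.1249]
orientation: [0.161, 0.082, 0.983, -0.015]
contact_force: [-6.1, -0.1, 6.3]
width: 0.692
finger_force: 66.7
time_s: 16.45
ee_pos: [0.5665, 0.1407, 0.1248]
orientation: [0.161, 0.082, 0.983, -0.015]
contact_force: [0.1, 0.5, -1.0]
width: 1.0
finger_force: 0.0
```

View pics/g.png

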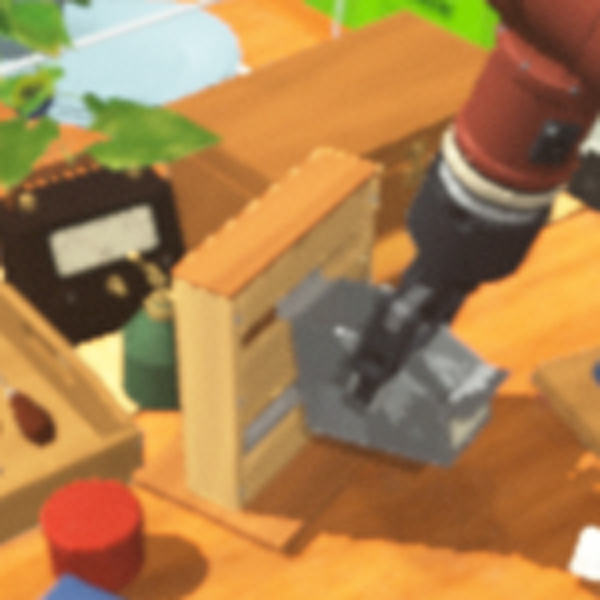

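The bin hangs by itself, tilted, tongue behind the top slat (crop 305,295) with the fingers open. Retreating along the tool axis, then measuring the ledge.

```bash
python3 -m pendant '[[[0,0,0,-8,1.5,24,1],[0,0,0,-19,3.5,57,1],[0,0,0,-30,5,90,1],[0,0,0,-37,6,110,1],[0.02,0.15,0,-60,10,120,0.3],[0.05,0.3,0,-100,17,120,0],[0.05,0.3,0,-130,20,120,0],[0.05,0.3,0,-130,20,120,0]]]'
python3 - <<'E'
from tcp import *
h=np.array([-96.24,0,68.24]); Rb=RS*R.from_euler('y',.1724); o=SO+RS.apply(h)
print('ledge pred',(o+Rb.apply([-63,0,45])).round(1))
for n in('top','scene'):
    P=cloud(capture(n)).reshape(-1,3)*1000; P=P[~np.isnan(P[:,0])]; b=Rb.inv().apply(P-o)
    k=(abs(b[:,1])<26)&(b[:,0]>-80)&(b[:,0]<-57)&(b[:,2]>30)&(b[:,2]<60); q=b[k]
    print(n,len(q),np.percentile(q,[3,50,97],axis=0).round(1) if len(q) else '')
    k=(abs(b[:,1])<35)&(b[:,0]>10)&(b[:,0]<50)&(b[:,2]>80)&(b[:,2]<97); q=b[k]
    print(' rim',len(q),np.percentile(q,[3,50,97],axis=0).round(1) if len(q) else '')
s=read_state(); print(s['ee_pos'],s['q'].round(2),s['width'])
Rt=RS*R.from_matrix(np.diag([-1,1,-1.])); print('turn to down',(Rt*ROT(s).inv()).as_rotvec().round(3))
E
```

```text
time_s: 17.5
ee_pos: [0.4347, 0.1608, 0.2449]
orientation: [0.01, 0.082, 0.997, -0.003]
contact_force: [-0.4, 0.1, 0.1]
width: 0.143
finger_force: 0.0
ledge pred [512.5 150.  123.4]
top 315 [[-74.2 -24.4  40.9]
 [-66.    0.   43.9]
 [-57.4  24.4  46.4]]
 rim 138 [[ 11.6 -30.2  80.7]
 [ 31.1 -22.7  86.5]
 [ 49.6  30.4  89.4]]
scene 84 [[-73.2 -23.4  43.2]
 [-66.6   0.7  46. ]
 [-58.1  24.9  47.8]]
 rim 95 [[ 11.4 -27.6  80.5]
 [ 31.1  -1.5  85.6]
 [ 49.8  33.4  89.6]]
[0.43694887 0.16047986 0.24500332] [ 0.09  0.4  -0.69  1.94  0.35  0.9   0.63] 0.0038182598250457163
turn to down [ 0.007  0.022 -0.004]
```

The camera confirms the predicted hang (ledge within 1 mm). Going above the ledge with the fingers shut.

```bash
python3 -m pendant '[[[0.007,0.022,-0.004,40,-6,0,0],[0.007,0.022,-0.004,74,-10.5,-30,0],[0.007,0.022,-0.004,74,-10.5,-65,0],[0.007,0.022,-0.004,74,-10.5,-85,0],[0.007,0.022,-0.004,74,-10.5,-95,0],[0.007,0.022,-0.004,74,-10.5,-95,0],[0.007,0.022,-0.004,74,-10.5,-95,0]]]'
```

```text
time_s: 18.48
ee_pos: [0.5113, 0.1505, 0.1507]
orientation: [0.0, 0.085, 0.996, 0.0]
contact_force: [0.2, -0.5, 0.3]
width: -0.002
finger_force: 0.0
```

```bash
python3 -m pendant '[[[0,0,0,0,0,-5,0],[0,0,0,1,0,-9,0],[0,0,0,2,-0.3,-12,0],[0,0,0,3,-0.5,-15,0],[0,0,0,4,-0.7,-18,0],[0,0,0,5,-0.8,-21,0],[0,0,0,5,-0.8,-21,0]]]';  python3 -m pendant '[[[0,0,0,1,0,-3,0],[0,0,0,2,-0.3,-6,0],[0,0,0,2.5,-0.4,-8,0],[0,0,0,3,-0.5,-10,0],[0,0,0,3,-0.5,-10,0]]]'
```

```text
time_s: 19.35
ee_pos: [0.5153, 0.1492, 0.1283]
orientation: [-0.001, 0.085, 0.996, -0.0]
contact_force: [-0.3, -0.1, 0.2]
width: -0.005
finger_force: 0.0
time_s: 19.98
ee_pos: [0.5185, 0.1488, 0.1186]
orientation: [-0.001, 0.085, 0.996, -0.0]
contact_force: [0.5, -0.4, -0.4]
width: 0.003
finger_force: 0.0
```

```bash
python3 -m pendant '[[[0,0,0,0,0,20,0],[0,0,0,-10,2,60,0],[0,0,0,-50,8,110,0],[0,0,0,-100,16,120,0],[0,0,0,-120,20,120,0],[0,0,0,-120,20,120,0],[0,0,0,-120,20,120,0]]]'
cat > chk.py <<'E'
from tcp import *
o=SO+RS.apply([-77,0,55])
for n in('top','scene'):
    c=capture(n); P=cloud(c).reshape(-1,3)*1000; P=P[~np.isnan(P[:,0])]; b=RS.inv().apply(P-o)
    for nm,k in (('ledge',(abs(b[:,1])<26)&(b[:,0]>-85)&(b[:,0]<-57)&(b[:,2]>30)&(b[:,2]<75)),('rim',(abs(b[:,1])<35)&(b[:,0]>10)&(b[:,0]<50)&(b[:,2]>80)&(b[:,2]<97)),('bystanders',(b[:,2]>-20)&(P[:,2]<70)&(P[:,2]>37)&(P[:,1]>225)&(P[:,1]<500)&(P[:,0]>590)&(P[:,0]<790))):
        q=b[k]; print(n,nm,len(q),np.percentile(q,[3,50,97],axis=0).round(1).tolist() if len(q) else '')
    if n=='scene': cv2.imwrite("pics/i.png",cv2.resize(c["frame"][70:310,150:350],(500,600),interpolation=cv2.INTER_CUBIC))
E
python3 chk.py
```

```text
time_s: 20.85
ee_pos: [0.3998, 0.1686, 0.2388]
orientation: [-0.0, 0.086, 0.996, -0.0]
contact_force: [0.8, 0.3, 0.5]
width: -0.0
finger_force: 0.0
top ledge 294 [[-74.1, -24.6, 38.2], [-65.9, -0.3, 41.1], [-57.5, 24.2, 43.7]]
top rim 169 [[12.2, -30.1, 81.0], [37.7, -5.1, 85.8], [49.8, 30.5, 89.0]]
top bystanders 2634 [[-45.8, 135.5, -17.3], [84.8, 227.2, -13.2], [167.3, 352.6, 5.8]]
scene ledge 90 [[-73.5, -22.8, 40.3], [-66.5, 1.7, 43.3], [-57.5, 25.1, 45.6]]
scene rim 105 [[12.1, -25.8, 80.2], [34.0, 1.1, 85.4], [49.8, 33.0, 89.6]]
scene bystanders 1415 [[-49.2, 137.2, -16.6], [82.0, 236.6, -12.4], [168.1, 356.1, 8.4]]
```

View pics/i.png

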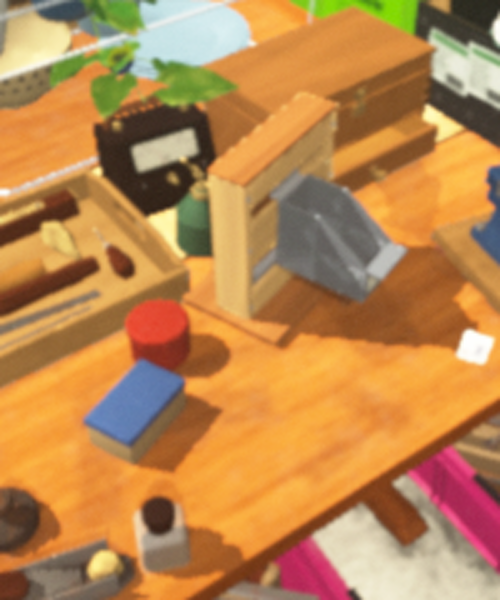

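The bin sits home, its back on the slats (crop 280,230). The tin, box and bottle are where they were, and the robot is clear.

```bash
python3 -c "
from station import *; print(job_done())"
```

```text
the job is handed in; nothing more can be done
None
```

The bin hung by itself, tilted about 0.17 rad, before I pressed the ledge; it now sits in its home position with its back against the stand, and I handed the job in at about 21 s. Its front measures about 3 mm low (0.02 rad), which matches the slack my geometry model predicted; the tin, box and bottle show no disturbance in the final picture.

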